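Make room in the parts tray and pack the drill case

TASK

The jar and the grooved block standing in the wooden tray leave a gap at both ends. Slide them along, without lifting them, up against one end of the tray, and then stand the grey drill case upright in the space left so that all three are packed in the tray, flat on its floor. Lower the case onto the tray's floor rather than dropping it in, and leave the wrench, the mug and the steel roller where they are.

Things in the scene. Friction and masses are not known exactly. Their poses are not given: they have to be found in the camera images.
- tray: Open plywood tray, fixed to the bench, 92 x 256 mm outside and 46 mm high; walls and floor 8 mm thick, so inside it is 76 mm (tray x) by 240 mm (tray y), with its floor 8 mm above the bench. Origin: centre of its underside; z up, y along its length.
- jar: Closed glass jar with a paper label and a steel lid, 64 mm in diameter, 80 mm high, about 0.3 kg, standing in the tray. Origin: centre of its underside; z up.
- block: Aluminium block with a groove along its top, 64 x 64 mm and 60 mm high, about 0.5 kg, standing in the tray beside the jar (either one may be nearer either end). The groove runs along its y, is 28 mm wide and 24 mm deep. Origin: centre of its underside; z up.
- case: Grey sheet-steel drill case, a closed upright box 56 mm (its x) by 96 mm (its y) by 85 mm high, about 0.45 kg, standing on the bench. It fits the tray with its y along the tray's y, either way round. Jar, block and case together take 224 of the tray's 240 mm. Origin: centre of its underside; z up.
- wrench: Bystander: steel wrench, 180 mm long, lying flat beyond the work.
- mug: Bystander: white mug, 76 mm in diameter, 85 mm high. Origin: centre of its underside.
- roller: Bystander: upright steel cylinder, 50 mm in diameter, 60 mm high. Origin: centre of its underside.

How it is judged:
By the outcome, as a careful person would: the job done as asked, in the order asked, and still so for the second after the job is handed in, with the robot touching nothing.
It also fails if it takes over 53 s, if anything falls off the work surface, if the arm or the gripper's body presses on something with over 40 N, if the wrist force passes 120 N, or if a joint passes its speed limit or range.

ROBOT

A 6-joint arm with a two-finger parallel gripper is mounted at the origin on the work surface. World frame = base frame: x ahead of the robot, y to its left, z up, the work surface at z = 0. Lengths are in m, angles in rad, forces in N, time in s.
With the tool pointing down it reaches from about 0.3 to 0.875 m from the base axis. Payload 6.4 kg.
Tool frame: the origin (TCP) lies midway between the tips of the shut fingers; the grasp point (between the pads) lies 19 mm behind it; z points along the fingers, y is the line along which they close (so a half turn about z gives the same grasp; the last joint's range is limited). The gripper opens to 85 mm and grips with 20 to 120 N. Pads are 22 mm wide; open, the fingers measure 114 mm over their backs; the gripper's body (76 mm by 85 mm) begins 54 mm behind the grasp point. The pads swing forward as they close: fully open they stand 13 mm farther back than shut.
Start: joints at [-1.31, 0.181, 1.607, -0, 1.354, -0.206], TCP at [0.259, -0.513, 0.231] pointing down, gripper open.
Joint ranges: [-2.99, 2.99], [-0.89, 2.07], [0.3, 2.58], [-1.14, 4.28], [0, 2.63], [-3.12, 3.12]. Speed limits (rad/s): [2.57, 2.57, 3.01, 3.14, 3.14, 3.14].

INTERFACE

Orientations are given as a unit quaternion [w, x, y, z].
In Python, from bench import * gives the robot as it stands.
- The arm moves only by the tool play_rows, never from a script. Its argument "plan" is a list of rows, each a list of 3 entries, a list of its own where there are three numbers: the finger opening in mm, from 0 to 85.4, then the shift along the tool's x, y, z normalised to -1 to 1, where 1 is 40 cm, then the turn about the tool's z normalised to -1 to 1, where 1 is pi rad. A call has 1 to 10 rows; each row is the pose to reach, as a shift and turn from the pose commanded when the call began, along the tool's axes at that moment, turning the shorter way round; what a row does not reach only later rows make up. A row lasts 1/10 s, in which the tool goes at most 50 mm and 8.59 degrees, less where a joint would pass 70% of its speed; a pose out of reach is approached as far as the arm can. A call with a number of a shift or a turn outside -1 to 1 is refused whole. A call with a gripper value outside its range is refused whole. The fingers move at their own pace and stop on an object; the grip force is fixed at half the most. Time passes only in rows, so rows that repeat a pose let the fingers close. It gives the time, the measured TCP pose, the force, the opening and the grip force at its end, in the units of the state.
- get_obs(): the state, without advancing time (a new reading comes with each control period).
- camera(name): name is "scene" or "top" or "wrist"; returns a dict with "image" (480x640x3 uint8, red, green, blue), "range_z" (480x640 float32, m along the optical axis (not along the pixel's ray), 0 where there is no reading), "intrinsics" (3x3 intrinsics, pixels), "rvec" (rotation vector, rad) and "tvec" (3), from world to camera coordinates, as OpenCV has them; the wrist camera has in their place "T_tool_cam" (4x4, takes a point from camera to tool coordinates, whose origin is the TCP and whose axes are the flange's). Camera axes: x right, y down, z forward; pixel columns grow to the right and rows downward; lengths in m; the calibration is good to about 2 mm. A picture is of the moment at which its call begins: read the wrist's pose just before it.
- hand_in(): hands the job in; it is judged then, once.
Trained networks look in a picture, given as the dict that the camera call returned (one of the last four; its "shot" number tells which), for a name from the list of things; names that differ only in an ending like _2 or _b are one class to them, and where a whole thing is asked for, a point or a joint stands for the part that bears it (a point fixed in the world has none). Each returns a list of dicts, best first, with "conf" (0 to 1); they miss things now and then, are a little off and sometimes report something else, mostly with a low value. They report only what shows in the picture. A call takes as long as a camera call.
- search_frame(picture, label): "rect" ([centre column, centre row, width, height] in pixels, round what is visible of it).
- masks_of(picture, label): "mask" (480x640 bool, what is visible of it) and "rect" ([centre column, centre row, width, height] in pixels, round what is visible of it).
The state is a dict: "time_s": time; "q": joint angles; "dq": joint speeds; "joint_efforts": joint torques, N m; "eef_pos": TCP position; "eef_rot": TCP orientation; "wrist_force": force on the tool from outside, world axes, zero at the start; "torque": the same for the moment, N m; "opening": opening from 0.0 (shut) to 1.0 (fully open); "grasp_force": force on a finger pad.
Only numpy, scipy, OpenCV 4.12 (cv2) and the standard library are available. Lean on these libraries where they do the work, as an engineer would, in place of code of your own. Each camera call takes 0.05 s, during which the arm holds its last target. There are 200 camera calls.

## Working session

There is one attempt and no reset: what is moved stays moved. The work goes in short steps, Python scripts to look and compute and a tool call to move; the robot and the scene stay as the last step left them, time stands still between calls to the robot, and variables do not carry over. Pictures are saved under pics/ and viewed, at most 10 in all, crops included, and the job is handed in when it is done.

Besides the shell and the picture viewer there is one more tool, called in YAML: its name, and indented under it one key for each argument. play_rows: Moves the arm, as the interface text tells. Its arguments: {"type":"object","properties":{"plan":{"type":"array","items":{"type":"array"}}},"required":["plan"]}

```bash
mkdir -p pics; ls
cat > h.py <<'E'
from bench import *
import numpy as np, cv2
def world(pic):
    K=pic["intrinsics"];z=pic["range_z"]
    v,u=np.mgrid[:480,:640]
    P=np.stack([(u-K[0][2])/K[0][0]*z,(v-K[1][2])/K[1][1]*z,z],-1)
    R=cv2.Rodrigues(np.array(pic["rvec"],float))[0]
    W=(P-np.array(pic["tvec"]).reshape(3))@R
    W[z==0]=np.nan
    return W
def save(pic,n): cv2.imwrite("pics/"+n,cv2.cvtColor(pic["image"],cv2.COLOR_RGB2BGR))
E
python3 - <<'E'
from h import *
o=get_obs();print(o)
for c in ["top","scene"]:
    p=camera(c);save(p,c+"0.png");W=world(p)
    for n in ["tray","jar","block","case","wrench","mug","roller"]:
        for m in masks_of(p,n)[:2]:
            pts=W[m["mask"]];pts=pts[~np.isnan(pts[:,0])]
            if len(pts)<20: continue
            zt=np.percentile(pts[:,2],95)
            t=pts[pts[:,2]>zt-0.006]
            r=cv2.minAreaRect((t[:,:2]*1000).astype(np.float32))
            print(c,n,round(m["conf"],2),np.round(m["rect"]),len(pts),"ztop",zt.round(3),"rect",np.round(r[0]),np.round(r[1]),round(r[2],1))
E
```

```text
pics
{'time_s': 0.0, 'q': array([-1.31030719e+00,  1.81556969e-01,  1.60797397e+00,  2.12125639e-05,
        1.35383044e+00, -2.06331705e-01]), 'dq': array([-9.83739152e-05,  4.68155176e-04,  3.48846194e-04,  6.25801415e-04,
        2.58877205e-04, -3.62079674e-03]), 'joint_efforts': array([ 2.00654863e-04, -4.44864500e+01, -3.51339519e+01, -1.77757342e-04,
        9.25336877e-03,  1.91059951e-05]), 'eef_pos': array([ 0.25864049, -0.51293641,  0.23039166]), 'eef_rot': array([-8.84321374e-04,  9.72883385e-01,  2.31294480e-01, -1.35927466e-05]), 'wrist_force': array([ 0.11507939, -0.23013552,  0.60693922]), 'torque': array([-0.08677981,  0.0007946 , -0.03896872]), 'grasp_force': 0.0, 'opening': 0.9994765985401094}
top jar 0.74 [406. 281.  43.  41.] 1406 ztop 0.091 rect [ 543. -170.] [55. 55.] 0.3
top block 0.65 [445. 292.  55.  49.] 1739 ztop 0.071 rect [ 524. -239.] [65. 64.] 72.9
top case 0.95 [212. 274.  73.  38.] 2472 ztop 0.088 rect [550. 146.] [56. 96.] 5.0
top wrench 0.6 [332. 155.  43. 103.] 1114 ztop 0.011 rect [758. -51.] [ 38. 178.] 74.0
top mug 0.69 [458. 184.  56.  76.] 2668 ztop 0.086 rect [ 715. -258.] [74. 75.] 0.7
top mug 0.32 [424. 282. 160.  99.] 5462 ztop 0.048 rect [ 535. -200.] [257.  92.] 73.1
top roller 0.72 [159. 175.  34.  35.] 1004 ztop 0.063 rect [712. 239.] [48. 48.] 65.8
scene tray 0.76 [298. 189.  83.  91.] 2829 ztop 0.048 rect [ 536. -199.] [262.  93.] 73.3
scene jar 0.75 [298. 182.  38.  50.] 1446 ztop 0.09 rect [ 546. -168.] [55. 53.] 54.8
scene block 0.91 [286. 167.  38.  39.] 585 ztop 0.071 rect [ 532. -220.] [106.  64.] 73.3
scene case 0.75 [415. 282.  81.  84.] 4591 ztop 0.087 rect [551. 147.] [58. 96.] 5.1
scene wrench 0.85 [231. 283. 113.  45.] 1226 ztop 0.01 rect [761. -46.] [ 38. 179.] 76.1
scene mug 0.82 [202. 193.  56.  53.] 2279 ztop 0.085 rect [ 718. -256.] [76. 72.] 67.8
```

Run:
```python
import cv2
a=cv2.imread("pics/top0.png")[120:380,120:540]
cv2.imwrite("pics/topc.png",cv2.resize(a,(800,495)))
```

```text
(no output)
```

View pics/topc.png

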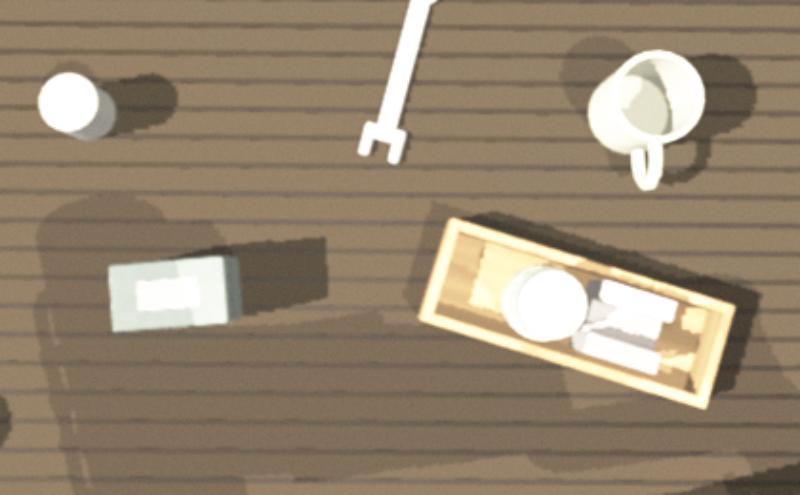

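```bash
cat >> h.py <<'E'
from scipy.spatial.transform import Rotation as Ro
U=np.array([np.cos(np.radians(73.1)),np.sin(np.radians(73.1))]);V=np.array([U[1],-U[0]]);C=np.array([.5355,-.1995])
def along(s,c=0): return C+U*s/1000+V*c/1000
def to(xy,z,yaw_y):
    "shift & turn (normalised) to put TCP at xy,z with tool y at yaw_y deg"
    o=get_obs();w,x,y,zz=o["eef_rot"];R=Ro.from_quat([x,y,zz,w]).as_matrix()
    d=R.T@(np.r_[xy,z]-o["eef_pos"])/0.4
    a=np.degrees(np.arctan2(R[1,1],R[0,1]));t=-((yaw_y-a+90)%180-90)/180
    print(np.round(d,4),"turn",round(t,4),"F",o["wrist_force"].round(1),"t",o["time_s"])
E
python3 - <<'E'
from h import *
to(along(91.5),.18,-16.9);to(along(91.5),.03,-16.9)
E
```

```text
[ 1.1289 -0.5553  0.1283] turn -0.2575 F [-0.3 -0.6 -0.5] t 0.8
[ 1.1289 -0.5553  0.5033] turn -0.2575 F [-0.3 -0.6 -0.5] t 0.8
```

play_rows:
  plan:
    - [20,[0.25,-0.12,0.0],-0.05]
    - [20,[0.5,-0.25,0.04],-0.1]
    - [20,[0.9,-0.45,0.1],-0.2575]
    - [20,[0.9,-0.45,0.1],-0.2575]
    - [20,[0.9,-0.45,0.1],-0.2575]
    - [20,[0.9,-0.45,0.1],-0.2575]
    - [20,[0.9,-0.45,0.1],-0.2575]
    - [20,[0.9,-0.45,0.1],-0.2575]
    - [20,[0.9,-0.45,0.1],-0.2575]
    - [20,[0.9,-0.45,0.1],-0.2575]

```text
time_s: 1.8
eef_pos: [0.4998, -0.1893, 0.1911]
eef_rot: [-0.0, 0.802, 0.597, -0.0]
wrist_force: [-0.5, 0.0, 0.4]
opening: 0.237
grasp_force: 0.0
```

```bash
python3 -c "
from h import *
to(along(91.5),.15,-16.9);to(along(91.5),.03,-16.9);o=get_obs();print(o['eef_pos'],o['q'],o['opening'])"
```

```text
[0.23   0.0937 0.1026] turn 0.0011 F [-0.5  0.   0.4] t 1.8
[0.23   0.0938 0.4026] turn 0.0011 F [-0.5  0.   0.4] t 1.8
[ 0.49977975 -0.18930924  0.19106203] [-5.84200619e-01  1.31133776e-01  1.74858191e+00 -2.23854301e-04
  1.26233343e+00 -2.92531250e-01] 0.23705150506331082
```

play_rows:
  plan:
    - [20,[0.115,0.047,0.05],0]
    - [20,[0.23,0.094,0.1],0]
    - [20,[0.23,0.094,0.1],0]
    - [20,[0.23,0.094,0.2],0]
    - [20,[0.23,0.094,0.3],0]
    - [20,[0.23,0.094,0.36],0]
    - [20,[0.23,0.094,0.4],0]
    - [20,[0.23,0.094,0.4],0]
    - [20,[0.23,0.094,0.4],0]

```text
time_s: 2.7
eef_pos: [0.5625, -0.1149, 0.0323]
eef_rot: [0.001, 0.804, 0.595, 0.0]
wrist_force: [0.2, 0.6, 1.5]
opening: 0.234
grasp_force: 0.0
```

```bash
python3 -c "
from h import *
to(along(91.5),.03,-16.9);to(along(10+11),.03,-16.9);o=get_obs();print(o['eef_pos'],o['opening'])"
```

```text
[ 0.0067 -0.0032  0.0058] turn -0.0004 F [0.2 0.6 1.5] t 2.7
[-0.1695 -0.003   0.0058] turn -0.0004 F [0.2 0.6 1.5] t 2.7
[ 0.56253673 -0.11488995  0.03232001] 0.23384358103115868
```

play_rows:
  plan:
    - [20,[-0.02,-0.003,0],0]
    - [20,[-0.04,-0.003,0],0]
    - [20,[-0.054,-0.003,0],0]
    - [20,[-0.068,-0.003,0],0]
    - [20,[-0.082,-0.003,0],0]
    - [20,[-0.096,-0.003,0],0]
    - [20,[-0.11,-0.003,0],0]
    - [20,[-0.124,-0.003,0],0]
    - [20,[-0.138,-0.003,0],0]
    - [20,[-0.15,-0.003,0],0]

```text
time_s: 3.7
eef_pos: [0.5444, -0.1703, 0.0324]
eef_rot: [0.0, 0.803, 0.595, 0.001]
wrist_force: [3.2, 6.9, 5.4]
opening: 0.235
grasp_force: 3.7
```

play_rows:
  plan:
    - [20,[-0.008,0,0],0]
    - [20,[-0.014,0,0],0]
    - [20,[-0.018,0,0],0]
    - [20,[-0.02,0,0],0]
    - [20,[-0.02,0,0],0]

```text
time_s: 4.2
eef_pos: [0.542, -0.1779, 0.0323]
eef_rot: [0.0, 0.803, 0.595, 0.001]
wrist_force: [1.9, 5.8, 5.1]
opening: 0.235
grasp_force: 3.2
```

```bash
cat > m.py <<'E'
from h import *
o=get_obs();print("tcp s,c",(o['eef_pos'][:2]-C)@U*1e3,(o['eef_pos'][:2]-C)@V*1e3,o["eef_pos"][2],o["wrist_force"])
for c in ["top","scene"]:
    p=camera(c);save(p,c+"_%d.png"%p["shot"]);W=world(p)
    for n in ["jar","block","case"]:
        for m in masks_of(p,n)[:1]:
            pts=W[m["mask"]];pts=pts[~np.isnan(pts[:,0])]
            zt=np.percentile(pts[:,2],95);t=pts[pts[:,2]>zt-.006]
            s=((t[:,:2]-C)@U)*1e3;v=((t[:,:2]-C)@V)*1e3
            r=cv2.minAreaRect(np.c_[v,s].astype(np.float32))
            print(c,p["shot"],n,round(m["conf"],2),len(t),"z",zt.round(4),"s",np.percentile(s,[1,99]).round(1),"c",np.percentile(v,[1,99]).round(1),"ctr v,s",np.round(r[0],1),np.round(r[1],1),round(r[2],1))
E
python3 m.py
```

```text
tcp s,c 22.515399742283215 -0.028117864592561544 0.03234552915390862 [1.87176318 5.77926882 5.135687  ]
top 3 case 0.94 2156 z 0.0878 s [285.8 382.4] c [-124.   -49.3] ctr v,s [-86.9 334.7] [56.  96.3] 22.0
scene 4 jar 0.85 76 z 0.0896 s [-30.5  36.8] c [-9.5 28.4] ctr v,s [8.  0.7] [31.4 71.6] 17.9
scene 4 case 0.89 1827 z 0.0874 s [290.1 386.5] c [-123.3  -46.8] ctr v,s [-86.6 336. ] [59.8 96.1] 21.9
```

play_rows:
  plan:
    - [20,[-0.005,0,0],0]
    - [20,[-0.01,0,0],0]
    - [20,[-0.01,0,0],0]

```text
time_s: 4.9
eef_pos: [0.5408, -0.1818, 0.0323]
eef_rot: [0.0, 0.803, 0.595, 0.001]
wrist_force: [1.9, 5.9, 4.6]
opening: 0.233
grasp_force: 3.0
```

play_rows:
  plan:
    - [20,[-0.0025,0,0],0]
    - [20,[-0.0025,0,0],0]

```text
time_s: 5.1
eef_pos: [0.5406, -0.1822, 0.0323]
eef_rot: [0.0, 0.803, 0.595, 0.001]
wrist_force: [1.6, 7.5, 5.3]
opening: 0.234
grasp_force: 4.3
```

play_rows:
  plan:
    - [20,[-0.0025,0,0],0]
    - [20,[-0.0025,0,0],0]

```text
time_s: 5.3
eef_pos: [0.5405, -0.1823, 0.0323]
eef_rot: [-0.0, 0.803, 0.595, 0.002]
wrist_force: [4.0, 11.1, 7.2]
opening: 0.233
grasp_force: 5.9
```

play_rows:
  plan:
    - [20,[-0.0025,0,0],0]
    - [20,[-0.0025,0,0],0]

```text
time_s: 5.5
eef_pos: [0.5405, -0.1824, 0.0323]
eef_rot: [-0.001, 0.803, 0.595, 0.002]
wrist_force: [5.2, 15.0, 6.5]
opening: 0.234
grasp_force: 7.8
```

```bash
python3 -c "
from h import *
o=get_obs();print((o['eef_pos'][:2]-C)@U*1e3,o['wrist_force'])"
```

```text
17.786373635018602 [ 5.23031094 14.97775732  6.50334608]
```

play_rows:
  plan:
    - [20,[0.02,0,0],0]
    - [20,[0.08,0,0],0]
    - [20,[0.11,0,0],0]
    - [20,[0.11,0,0],0]
    - [20,[0.11,0,-0.1],0]
    - [20,[0.11,0,-0.22],0]
    - [20,[0.11,0,-0.33],0]
    - [20,[0.23,0,-0.38],0]
    - [20,[0.35,0,-0.38],0]
    - [20,[0.45,0,-0.38],0]

```text
time_s: 6.5
eef_pos: [0.5925, -0.0123, 0.185]
eef_rot: [0.001, 0.804, 0.595, 0.001]
wrist_force: [1.1, 0.0, -0.6]
opening: 0.231
grasp_force: 0.0
```

```bash
python3 m.py; python3 -c "
from h import *
P=np.array([.5505,.1465])
to(P,.18,5);to(P,.047,5)"
```

```text
tcp s,c 195.69809462070094 0.12259865622934563 0.1850184050217192 [ 1.09771493  0.00209552 -0.59394538]
top 5 jar 0.69 1022 z 0.0909 s [-49.7   2.9] c [-26.7  25.3] ctr v,s [ -0.5 -23.5] [54.5 54.5] 17.7
top 5 block 0.8 907 z 0.0707 s [-119.1  -56.4] c [-31.  32.] ctr v,s [  0.6 -80.4] [63.9 79.4] 0.1
top 5 case 0.91 388 z 0.0876 s [250.7 385.8] c [-126.5  -51.8] ctr v,s [-78.2 313.7] [ 54.2 141.4] 21.4
scene 6 jar 0.57 376 z 0.0901 s [-48.5   5.1] c [-24.8  28.1] ctr v,s [  1.5 -21.8] [55.6 53.2] 72.4
scene 6 block 0.95 190 z 0.0706 s [-116.2  -54.2] c [-26.   34.5] ctr v,s [  4.1 -77.2] [84.1 61.2] 89.7
scene 6 case 0.93 1818 z 0.0874 s [289.2 386.8] c [-122.6  -46.7] ctr v,s [-85.5 336.3] [57.3 95.3] 22.6
[ 0.3549 -0.2148  0.0077] turn -0.1223 F [-0.6 -0.6  0.8] t 6.9
[ 0.3551 -0.2147  0.3402] turn -0.1223 F [-0.6 -0.6  0.8] t 6.9
```

play_rows:
  plan:
    - [85,[0.11,-0.065,0],-0.04]
    - [85,[0.22,-0.13,0.0],-0.08]
    - [85,[0.31,-0.19,0.0],-0.122]
    - [85,[0.355,-0.215,0.0],-0.122]
    - [85,[0.355,-0.215,0.0],-0.122]
    - [85,[0.355,-0.215,0.05],-0.122]

```text
time_s: 7.5
eef_pos: [0.5528, 0.1474, 0.166]
eef_rot: [0.002, 0.675, 0.738, 0.002]
wrist_force: [0.8, 0.1, 0.4]
opening: 0.996
grasp_force: 0.0
```

```bash
python3 -c "
from h import *
P=np.array([.5505,.1465])
to(P,.047,5);o=get_obs();print(o['q'],o['opening'])"
```

```text
[-0.0014 -0.0077  0.2974] turn 0.0003 F [0.8 0.1 0.4] t 7.5
[ 5.34871485e-02  2.36531947e-01  1.67940878e+00 -6.33112011e-04
  1.21953818e+00 -3.44193814e-02] 0.9959475704002492
```

play_rows:
  plan:
    - [85,[-0.001,-0.005,0.08],0]
    - [85,[-0.001,-0.006,0.16],0]
    - [85,[-0.001,-0.006,0.23],0]
    - [85,[-0.001,-0.006,0.28],0]
    - [85,[-0.001,-0.006,0.297],0]
    - [85,[-0.001,-0.006,0.297],0]
    - [85,[-0.001,-0.006,0.297],0]

```text
time_s: 8.2
eef_pos: [0.5491, 0.1467, 0.0455]
eef_rot: [0.001, 0.676, 0.737, 0.001]
wrist_force: [0.2, -0.6, 0.8]
opening: 0.992
grasp_force: 0.0
```

```bash
python3 -c "
from h import *
P=np.array([.5505,.1465])
to(P,.047,5);o=get_obs();print(o['eef_pos'],o['opening'])"
```

```text
[-0.0007  0.0034 -0.0036] turn -0.0 F [ 0.2 -0.6  0.8] t 8.2
[0.54913831 0.14667365 0.0455384 ] 0.9918457845306067
```

play_rows:
  plan:
    - [85,[0,0.003,0],0]
    - [50,[0,0.003,0],0]
    - [50,[0,0.003,0],0]
    - [50,[0,0.003,0],0]
    - [50,[0,0.003,0],0]
    - [50,[0,0.003,0],0]
    - [50,[0,0.003,0],0]
    - [50,[0,0.003,0],0]
    - [50,[0,0.003,0],0]

```text
time_s: 9.1
eef_pos: [0.5501, 0.1477, 0.0454]
eef_rot: [0.001, 0.675, 0.738, 0.001]
wrist_force: [0.2, 1.5, 6.5]
opening: 0.65
grasp_force: 65.8
```

play_rows:
  plan:
    - [50,[0,0,-0.03],0]
    - [50,[0,0,-0.08],0]
    - [50,[0,0,-0.15],0]
    - [50,[0,0,-0.22],0]
    - [50,[0,0,-0.25],0]
    - [50,[0,0,-0.25],0]

```text
time_s: 9.7
eef_pos: [0.5501, 0.1477, 0.1461]
eef_rot: [0.001, 0.675, 0.738, 0.001]
wrist_force: [0.6, 0.8, -5.6]
opening: 0.649
grasp_force: 65.5
```

```bash
cat > c.py <<'E'
from h import *
# case pose relative to TCP, from both cameras
for c in ["top","scene"]:
    o=get_obs();p=camera(c);save(p,"g%d.png"%p["shot"]);W=world(p);m=masks_of(p,"case")[0]["mask"]
    t=W[m];t=t[~np.isnan(t[:,0])]
    zt=np.percentile(t[:,2],[1,50,98]);z0=o["eef_pos"][2]+.0395
    q=t[abs(t[:,2]-z0)<.006]
    r=cv2.minAreaRect((q[:,:2]*1e3).astype(np.float32))
    print(c,p["shot"],"z",zt.round(3),"tcp",o["eef_pos"].round(4),"n",len(q),np.round(r[0],1),np.round(r[1],1),round(r[2],1))
to(along(64),.16,-16.9)
E
python3 c.py
```

```text
top 7 z [0.002 0.186 0.189] tcp [0.5501 0.1477 0.1461] n 1079 [552.3 117.1] [55.9 38.4] 5.3Traceback (most recent call last):
  File "c.py", line 4, in <module>
    o=get_obs();p=camera(c);save(p,"g%d.png"%p["shot"]);W=world(p);m=masks_of(p,"case")[0]["mask"]
                                                                     ~~~~~~~~~~~~~~~~~~^^^
IndexError: list index out of range
```

```bash
python3 -c "
from h import *
to(along(65.3),.146,-16.9)"
```

```text
[-0.7099 -0.0458 -0.0089] turn 0.122 F [-0.2 -0.2 -3.9] t 9.9
```

play_rows:
  plan:
    - [50,[-0.05,-0.003,-0.009],0.01]
    - [50,[-0.13,-0.008,-0.009],0.025]
    - [50,[-0.22,-0.014,-0.009],0.045]
    - [50,[-0.32,-0.021,-0.009],0.065]
    - [50,[-0.42,-0.027,-0.009],0.085]
    - [50,[-0.52,-0.034,-0.009],0.105]
    - [50,[-0.61,-0.04,-0.009],0.122]
    - [50,[-0.68,-0.044,-0.009],0.122]
    - [50,[-0.71,-0.046,-0.009],0.122]
    - [50,[-0.71,-0.046,-0.009],0.122]

```text
time_s: 10.9
eef_pos: [0.5552, -0.1382, 0.1468]
eef_rot: [-0.001, 0.804, 0.595, -0.001]
wrist_force: [0.1, 1.1, -5.9]
opening: 0.644
grasp_force: 65.2
```

```bash
python3 -c "
from h import *
p=camera('top');save(p,'t1.png');W=world(p)
a=p['image'][200:360,320:520,::-1];cv2.imwrite('pics/t1c.png',cv2.resize(a,(750,600)))
for z0 in (.165,):
  m=(W[...,2]>.176)&(W[...,2]<.196)&(abs(W[...,0]-.55)<.1)&(abs(W[...,1]+.13)<.12)
  q=W[m][:,:2];s=(q-C)@U*1e3;v=(q-C)@V*1e3
  print(len(q),np.percentile(s,[1,99]),np.percentile(v,[1,99]))
p=camera('scene');save(p,'s1.png');W=world(p)
ms=masks_of(p,'case')
if ms:
  t=W[ms[0]['mask']];t=t[t[:,2]>.09];s=(t[:,:2]-C)@U*1e3;v=(t[:,:2]-C)@V*1e3
  print('scene',ms[0]['conf'],np.percentile(s,[1,99]),np.percentile(v,[1,99]),np.percentile(t[:,2],[1,99]))
to(along(65.3),.0535,-16.9);o=get_obs();print(o['eef_pos'],(o['eef_pos'][:2]-C)@U)"
```

```text
489 [ 94.57114558 110.89423924] [-25.96562591  28.21058202]
scene 0.97 [ 24.03986009 114.80590574] [-25.00065982  30.34199551] [0.10613043 0.18945677]
[-0.0044 -0.0008  0.2344] turn 0.0002 F [-0.3  0.2 -4.6] t 11.05
[ 0.55543087 -0.13556416  0.14726279] 0.06696863289169064
```

View pics/t1c.png

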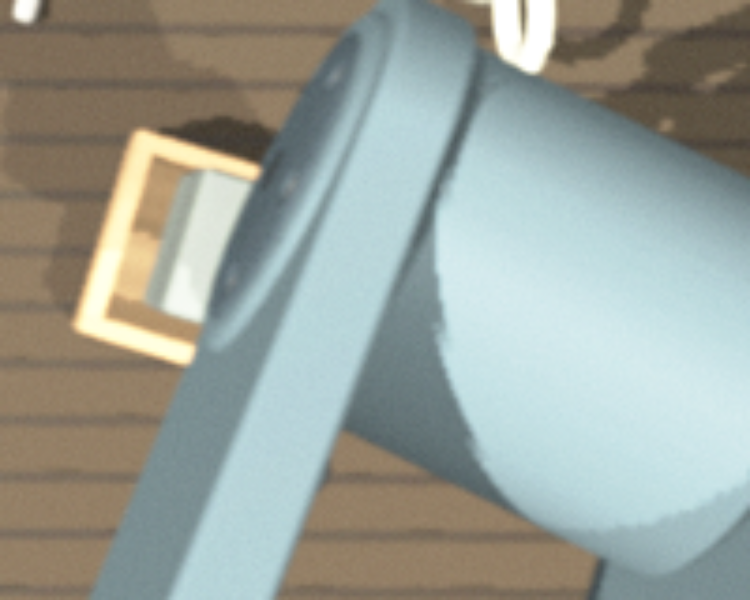

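play_rows:
  plan:
    - [50,[0,0,0.03],0]
    - [50,[0,0,0.07],0]
    - [50,[0,0,0.11],0]
    - [50,[0,0,0.15],0]
    - [50,[0,0,0.18],0]
    - [50,[0,0,0.2],0]
    - [50,[0,0,0.215],0]
    - [50,[0,0,0.22],0]
    - [50,[0,0,0.22],0]

```text
time_s: 11.95
eef_pos: [0.5561, -0.137, 0.0602]
eef_rot: [0.0, 0.803, 0.596, 0.0]
wrist_force: [-0.1, 0.4, -5.2]
opening: 0.648
grasp_force: 65.3
```

play_rows:
  plan:
    - [50,[0,0,0.004],0]
    - [50,[0,0,0.008],0]
    - [50,[0,0,0.008],0]

```text
time_s: 12.25
eef_pos: [0.556, -0.1371, 0.057]
eef_rot: [0.0, 0.803, 0.595, 0.0]
wrist_force: [-0.6, 0.7, -5.3]
opening: 0.646
grasp_force: 65.3
```

```bash
python3 -c "
from h import *
to(along(65.3),.0535,-16.9);o=get_obs();print(o['eef_pos'],o['torque'],(o['eef_pos'][:2]-C)@U)"
```

```text
[-0.001  -0.0036  0.0088] turn -0.0001 F [-0.6  0.7 -5.3] t 12.25
[ 0.55595959 -0.13705783  0.05700064] [-0.00754827 -0.03000091  0.01280362] 0.0656931649147028
```

play_rows:
  plan:
    - [50,[0,0,0.003],0]
    - [50,[0,0,0.006],0]
    - [50,[0,0,0.006],0]

```text
time_s: 12.55
eef_pos: [0.5558, -0.1369, 0.0543]
eef_rot: [-0.0, 0.803, 0.595, -0.0]
wrist_force: [0.4, 0.2, -5.1]
opening: 0.646
grasp_force: 65.3
```

play_rows:
  plan:
    - [50,[0,0,0.002],0]
    - [50,[0,0,0.002],0]
    - [50,[0,0,0.002],0]

```text
time_s: 12.85
eef_pos: [0.5559, -0.137, 0.0537]
eef_rot: [-0.0, 0.803, 0.595, -0.0]
wrist_force: [0.1, -0.5, -4.8]
opening: 0.646
grasp_force: 65.3
```

play_rows:
  plan:
    - [50,[0,0,0.002],0]
    - [50,[0,0,0.002],0]
    - [50,[0,0,0.002],0]

```text
time_s: 13.15
eef_pos: [0.556, -0.137, 0.0535]
eef_rot: [0.0, 0.803, 0.596, 0.0]
wrist_force: [-3.2, 0.9, 3.7]
opening: 0.648
grasp_force: 65.8
```

play_rows:
  plan:
    - [50,[0,0,0.002],0]
    - [50,[0,0,0.002],0]
    - [50,[0,0,0.002],0]

```text
time_s: 13.45
eef_pos: [0.5561, -0.137, 0.0535]
eef_rot: [0.0, 0.803, 0.596, -0.0]
wrist_force: [-6.8, 2.7, 10.8]
opening: 0.646
grasp_force: 67.0
```

play_rows:
  plan:
    - [60,[0,0,0],0]
    - [66,[0,0,0],0]
    - [72,[0,0,0],0]
    - [85,[0,0,0],0]
    - [85,[0,0,0],0]
    - [85,[0,0,0],0]
    - [85,[0,0,0],0]

```text
time_s: 14.15
eef_pos: [0.5559, -0.137, 0.052]
eef_rot: [-0.0, 0.803, 0.596, -0.0]
wrist_force: [0.5, -0.4, -1.2]
opening: 0.993
grasp_force: 0.0
```

play_rows:
  plan:
    - [85,[0,0,-0.04],0]
    - [85,[0,0,-0.1],0]
    - [85,[0,0,-0.2],0]
    - [85,[0,0,-0.3],0]
    - [85,[0,0,-0.35],0]
    - [85,[0.12,0,-0.35],0]
    - [85,[0.24,0,-0.35],0]
    - [85,[0.36,0,-0.35],0]
    - [85,[0.48,0,-0.35],0]
    - [85,[0.55,0,-0.35],0]

```text
time_s: 15.15
eef_pos: [0.6205, 0.077, 0.1937]
eef_rot: [0.0, 0.803, 0.596, 0.001]
wrist_force: [0.4, -0.7, 0.0]
opening: 0.995
grasp_force: 0.0
```

```bash
python3 m.py
python3 - <<'E'
import cv2,glob
f=sorted(glob.glob("pics/top_*.png"),key=lambda s:int(s.split("_")[1][:-4]))[-1]
cv2.imwrite("pics/fin.png",cv2.resize(cv2.imread(f)[120:380,120:540],(800,495)))
E
```

```text
tcp s,c 289.25885050613743 0.9615133968952124 0.19374772829207723 [ 0.37893762 -0.67531597  0.02192599]
top 11 jar 0.69 913 z 0.0709 s [-118.8  -47. ] c [-31.1  31.7] ctr v,s [  0.6 -78.1] [64.  84.6] 0.2
top 11 block 0.62 890 z 0.0707 s [-118.8  -56. ] c [-30.6  31.9] ctr v,s [  0.6 -79.6] [63.5 81.3] 0.5
top 11 case 0.62 2104 z 0.0964 s [ 18.1 111.2] c [-24.9  27.9] ctr v,s [ 1.5 64.3] [96.3 55.2] 89.5
scene 12 jar 0.62 245 z 0.0926 s [-49.4 280.5] c [-6.6 76.1] ctr v,s [ 38.5 118.6] [347.6  33.5] 79.2
scene 12 block 0.71 198 z 0.0708 s [-117.   -35.2] c [-26.3  34.3] ctr v,s [  2.9 -74.9] [62.9 91.4] 0.2
scene 12 case 0.72 582 z 0.0957 s [ 21.4 114.3] c [-8.5 31.1] ctr v,s [ 30.1 159.4] [289.3  45.6] 80.2
```

View pics/fin.png

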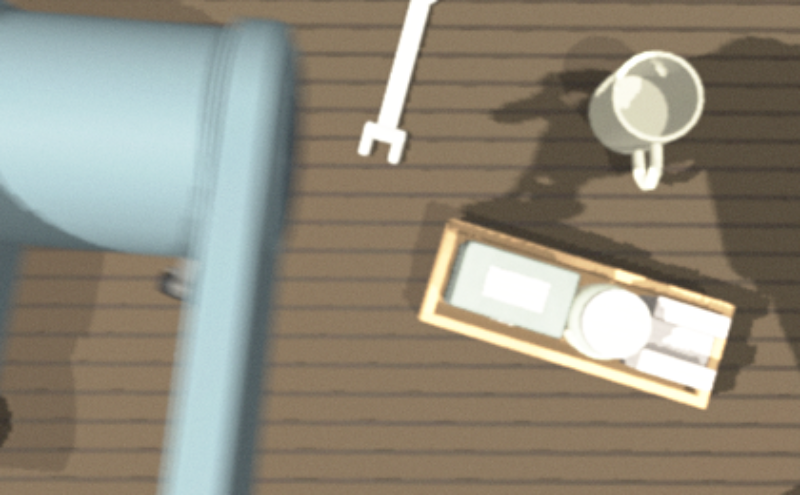

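The picture shows the case flat in the tray's left end at about (515, 288), with the jar (610, 322) and the block (685, 345) against the right end. The wrench and mug are where they were.

```bash
python3 -c "
from bench import *
o=get_obs();print(abs(o['dq']).max());print(hand_in())"
```

```text
0.0036492713362116626
the job is handed in; nothing more can be done
None
```

The job is handed in: the block and jar are slid up against one end of the tray, and the case was lowered into the remaining space and stands flat on the tray floor. The wrench and mug have not moved; the roller was hidden behind the arm in the last picture, but the arm never went near it.

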